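Turn the interlock key and draw it out of the test box guard

ROBOT

A 7-joint arm with a two-finger parallel gripper is mounted at the origin on a cart in front of the work surface, level with it; the furniture and walls round the work are solid. World frame = base frame: x ahead of the robot, y to its left, z up, the work surface at z = 0. Lengths are in m, angles in rad, forces in N, time in s.
With the tool pointing down it reaches from about 0.425 to 0.925 m from the base axis. Payload 6.8 kg.
Tool frame: the origin (TCP) lies at the very end of the fingers, on their centre line; the grasp point (between the pads) lies 19 mm behind it; z points along the fingers, y is the direction in which the jaws open and shut (so a half turn about z gives the same grasp; the last joint's range is limited). The gripper opens to 85 mm and grips with 20 to 120 N. Pads are 22 mm wide; open, the fingers measure 114 mm over their backs; the gripper's body (76 mm by 85 mm) begins 54 mm behind the grasp point. The pads swing forward as they close: fully open they stand 13 mm farther back than shut.
Start: joints at [1.164, 0.477, 0.022, 1.555, -0.011, 1.109, -0.083], TCP at [0.199, -0.645, 0.205] pointing down, gripper open.
Joint ranges: [-2.96, 2.96], [-0.34, 2.1], [-1.41, 1.46], [0.24, 2.44], [-1.37, 4.51], [0.17, 1.92], [-2.96, 2.96]. Speed limits (rad/s): [2.39, 2.39, 3.14, 3.14, 3.14, 3.14, 3.14].

INTERFACE

Orientations are given as a rotation vector (axis times angle).
In Python, from workcell import sensors, camera, job gives the robot as it stands. The module is installed in compiled form; this text tells all that it offers.
- The arm moves only by the tool send_rows, never from a script. Its argument "motion" is a list of rows, each a list of 7 numbers: the turn, a rotation vector about the tool's x, y, z in rad, then the shift along the tool's x, y, z in m, then the finger opening in m, from 0 to 0.0854. In form: [[ax, ay, az, dx, dy, dz, jaw], ...]. A call has exactly 8 rows; each row shifts and turns the pose as measured when the row begins, along the tool's axes as they then stand; what a row does not reach is not made up. A row lasts 1/8 s, in which the tool goes at most 62.5 mm and 10.7 degrees, less where a joint would pass 70% of its speed; a pose out of reach is approached as far as the arm can. A call is refused whole if a number of a shift passes 0.0625 or a number of a turn 0.188, either way. A call with a gripper value outside its range is refused whole. The fingers move at their own pace and stop on an object; "squeeze" is the grip in N (left out, the last holds). Time passes only in rows, so rows that do not move let the fingers close, or fill a call up. It gives the time, the measured TCP pose, the force and the opening at its end, in the units of the state.
- sensors.get_obs(): the state, without advancing time (a new reading comes with each control period).
- camera(name): name is "side" or "top"; returns a dict with "image" (480x640x3 uint8, blue, green, red), "fx", "fy", "cx", "cy" (pixels), "extrinsics" (4x4, takes a point from camera to world coordinates). Camera axes: x right, y up, looking along -z (the intrinsics and any distortion apply to the point x, -y, -z); pixel columns grow to the right and rows downward; lengths in m; the calibration is good to about 2 mm. A picture is of the moment at which its call begins. There is no depth.
- job.sign_off(): hands the job in, once; it reports no verdict.
The state is a dict: "time_s": time; "joints": joint angles; "joint_velocities": joint speeds; "effort": joint torques, N m; "position": TCP position; "tool_rot": TCP orientation; "contact_force": force on the tool from outside, world axes, zero at the start; "ft_torque": the same for the moment, N m; "finger_gap": finger opening in m.
Only numpy, scipy, OpenCV 4.12 (cv2) and the standard library are available. Lean on these libraries where they do the work, as an engineer would, in place of code of your own. Each camera call takes 0.05 s, during which the arm holds its last target. There are 200 camera calls.

TASK

Two test boxes stand on the bench, each with an interlock key whose oblong foot is locked crosswise under the slotted guard plate. Take the key with the flat bar handle, turn it in its box until its foot lines up with the slot, lift it straight out and stand it upright in the round steel parts dish. Leave the other key, the one with the round knob, in its box as it is.

Things in the scene. Friction and masses are not known exactly. Their poses are not given: they have to be found in the camera images.
- bar_key: Key to take out, 78 mm high, 0.15 kg, loose. Steel foot 26 (x) by 64 (y) by 8 mm, 12 mm round stem, black flat bar handle 14 (x) by 46 (y) mm, 50 to 78 mm above the foot's underside; grip it across x. Half a turn about z changes nothing. Origin: centre of the foot's underside; z up. At first its y axis is 49 to 90 degrees off the slot's; it passes within about 15 degrees.
- box_a: Box that holds the bar key: fixed grey case 120 x 120 mm, 39 mm high. Grey guard plate on top, underside at 34 mm, with a central slot 84 mm along the box's y by 46 mm along its x. The key's foot stands on the inner floor, 10 mm above the bench, with room to turn all round. Origin: centre of the underside; z up.
- knob_key: Key to leave alone: the same foot, stem and height, but with a black round knob, 30 mm across, on top (to 88 mm above the bench). Origin: centre of the foot's underside; z up. It stands in a second box like the first, to its left or right, 0.15 to 0.40 m from it.
- dish: Loose round shallow dish of bare steel, 139 mm across the rim, 20 mm high, 0.25 kg; its flat floor, about 96 mm across, lies 3 mm above its underside. Origin: centre of the underside; z up.
Things that resemble listed ones, but are neither listed nor needed, are in the scene too. Leave any yellow look-alike of the bar_key alone.

How it is judged:
On the way, in this order (a step that is already met when the one before it is completed fails the run):
1. the bar key is turned in line with the slot (within 17 degrees) while its foot is still under the guard plate (angle between the y axis of bar_key and the y axis of box_a, either way round below 0.3 rad and z of bar_key in the frame of box_a below 0.03 m and horizontal distance between bar_key and box_a below 0.05 m), for 0.05 s.
2. the bar key's foot has been drawn up through the guard's slot: it is above the plate, over the box (z of bar_key in the frame of box_a above 0.042 m and horizontal distance between bar_key and box_a below 0.06 m), for 0.02 s.
At the end, for the whole second after the job is handed in: The bar key stands upright (within 10 degrees) and at rest with its foot on the dish's floor, its origin within 40 mm of the dish's centre and less than 15 mm above the dish's underside; the dish lies flat on the bench (within 6 degrees); the knob key is within 20 mm of where it stood (horizontal distance between bar_key and dish below 0.04 m and z of bar_key in the frame of dish below 0.015 m and angle between bar_key's own z axis and vertical below 0.17 rad and angle between dish's own z axis and vertical below 0.1 rad and linear speed of bar_key below 0.03 m/s and distance of knob_key from where it was at the start of the episode below 0.02 m); the robot touches nothing.
It fails at once if the round-knob key is pulled about (more than 20 mm from its start) (distance of knob_key from where it was at the start of the episode above 0.02 m).
It fails at once if the bar key is tipped over (more than 45 degrees) (angle between bar_key's own z axis and vertical above 0.785 rad).
It also fails if it takes over 45 s, if anything falls off the work surface, if the arm or the gripper's body presses on something with over 40 N, if the wrist force passes 120 N, or if a joint passes its speed limit or range.

## Working session

There is one attempt and no reset: what is moved stays moved. The work goes in short steps, Python scripts to look and compute and a tool call to move; the robot and the scene stay as the last step left them, time stands still between calls to the robot, and variables do not carry over. Pictures are saved under pics/ and viewed, on a budget of 10 in all, crops included, one or two more only if the job needs it, and the job is handed in when it is done.

Besides the shell and the picture viewer there is one more tool, called as a command line: name --pt "numbers of a row" for each row, then --argument value for the rest. send_rows: Moves the arm, as the interface text tells. Its arguments: {"type":"object","properties":{"motion":{"type":"array","items":{"type":"array","items":{"type":"number"}}},"squeeze":{"type":"number"}},"required":["motion"]}

```bash
mkdir -p pics; cat > h.py <<'E'
import numpy as np, cv2
from workcell import sensors, camera, job
def snap(n,f):
    c=camera(n); cv2.imwrite('pics/'+f,c['image']); np.savez('pics/'+n+'.npz',**{k:c[k] for k in c}); return c
def ray(c,u,v,z):
    E=np.array(c['extrinsics']); d=E[:3,:3]@np.array([(u-c['cx'])/c['fx'],-(v-c['cy'])/c['fy'],-1]); o=E[:3,3]
    return o+d*(z-o[2])/d[2]
def proj(c,p):
    E=np.array(c['extrinsics']); q=E[:3,:3].T@(np.array(p)-E[:3,3]); return c['cx']+c['fx']*q[0]/-q[2], c['cy']-c['fy']*q[1]/-q[2]
E
python3 - <<'E'
from h import *
for n in('top','side'):
    c=snap(n,n+'0.png'); print(n,{k:c[k] for k in c if k!='image'})
o=sensors.get_obs();print(o)
E
```

```text
top {'fx': 534.4921476324791, 'fy': 534.4921476324791, 'cx': 314.12979516550865, 'cy': 242.80063047423292, 'extrinsics': array([[ 0.02727134,  0.9859022 , -0.16508524,  0.40669947],
       [-0.99955064,  0.0248394 , -0.01677841,  0.11752142],
       [-0.01244125,  0.16546862,  0.98613658,  0.88430995],
       [ 0.        ,  0.        ,  0.        ,  1.        ]])}
side {'fx': 491.52695083325335, 'fy': 491.52695083325335, 'cx': 313.65112554803716, 'cy': 230.54448885140127, 'extrinsics': array([[ 0.8290251 ,  0.24918225, -0.5006252 ,  0.13539659],
       [-0.55910784,  0.38656994, -0.73345901, -0.48680172],
       [ 0.01076169,  0.8879594 ,  0.45979593,  0.43760567],
       [ 0.        ,  0.        ,  0.        ,  1.        ]])}
{'time_s': 0.1, 'joints': array([ 1.16389514,  0.47772026,  0.02235562,  1.55634931, -0.01149513,
        1.1093048 , -0.08311089]), 'joint_velocities': array([ 1.02455753e-04, -6.20586003e-04, -1.45245833e-03, -2.46128182e-03,
        2.86995427e-04,  3.77535825e-04,  8.19759961e-05]), 'effort': array([ 4.96545166e-03, -5.97758067e+01,  1.61383510e+00, -2.81954831e+01,
        1.28048536e-02,  4.99998248e-03,  2.06735365e-05]), 'position': array([ 0.19850943, -0.64454469,  0.20362272]), 'tool_rot': array([-3.10500437e+00, -4.67371735e-01,  5.87960734e-04]), 'contact_force': array([-0.35923536,  0.26062526, -0.14539107]), 'ft_torque': array([ 0.02369375, -0.04255535,  0.01670648]), 'finger_gap': 0.08565051683714892}
```

View pics/top0.png

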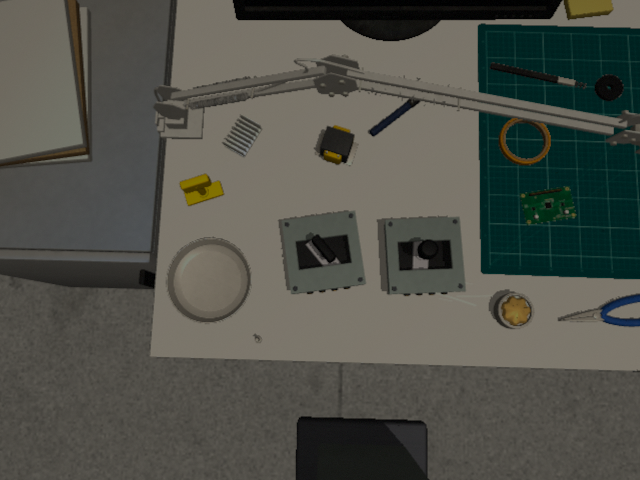

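View pics/side0.png

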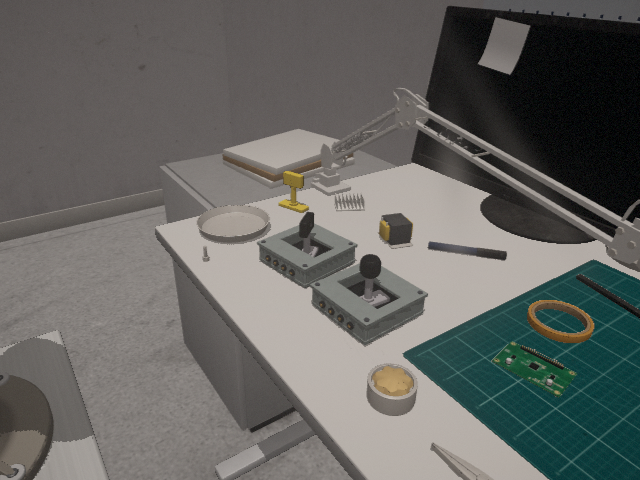

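The top view shows two boxes. The left one, at about (322,252), holds a key with a flat bar handle at (322,247). The right one, at (425,256), holds a round knob at (428,249). The yellow look-alike is at (200,190) and the dish is at (209,280), about 82 px ≈ 137 mm across, so it isn't the small cup at (515,310). The black bar key in the left box fits the description. I'll confirm it in one enlarged crop.

```bash
python3 - <<'E'
from h import *
a=cv2.imread('pics/top0.png')[200:310,265:375]; b=cv2.imread('pics/side0.png')[195:295,250:365]
cv2.imwrite('pics/crop1.png',np.hstack([cv2.resize(a,(440,440),interpolation=cv2.INTER_CUBIC),cv2.resize(b[:100,:90],(360,400),interpolation=cv2.INTER_CUBIC)[:, :].copy() if 0 else cv2.copyMakeBorder(cv2.resize(b[:100,:90],(360,400),interpolation=cv2.INTER_CUBIC),0,40,0,0,cv2.BORDER_CONSTANT)]))
E
```

```text
(no output)
```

View pics/crop1.png

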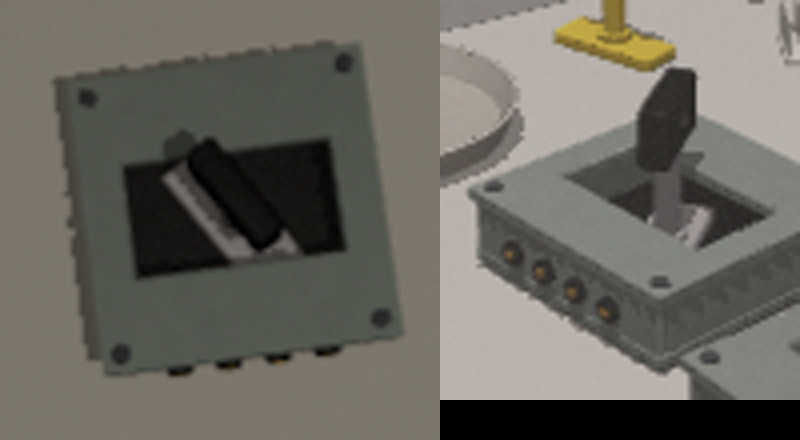

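The crop shows a black flat bar handle centred at crop (235,195), running from (203,147) to (268,242). The plate screws are at (88,97), (344,63), (121,354) and (381,318). This is the bar key, and its box is box_a.

```bash
python3 - <<'E'
from h import *
c=dict(np.load('pics/top.npz')); s=dict(np.load('pics/side.npz'))
P=lambda u,v,z:ray(c,265+u/4,200+v/4,z)
S=[P(*p,.039) for p in((88,97),(344,63),(121,354),(381,318))]
print('box',np.mean(S,0)); 
for d in (S[1]-S[0],S[3]-S[2],S[0]-S[2],S[1]-S[3]): print('edge',np.linalg.norm(d),np.degrees(np.arctan2(d[1],d[0])))
SL=[P(*p,.039) for p in((125,168),(330,140),(138,277),(346,248))]
print('slot',np.mean(SL,0)); 
for d in (SL[1]-SL[0],SL[3]-SL[2],SL[0]-SL[2]): print(np.linalg.norm(d),np.degrees(np.arctan2(d[1],d[0])))
A,B=P(203,147,.088),P(268,242,.088); d=B-A
print('handle',(A+B)/2,np.linalg.norm(d),np.degrees(np.arctan2(d[1],d[0])))
for p,q in(((168,178),(225,260)),((190,160),(250,250)),((215,138),(283,235))):
  d=P(*q,.05)-P(*p,.05);print(np.degrees(np.arctan2(d[1],d[0])))
# dish outer edges
print('dish L,R,T,B',[ray(c,*p,.02).round(4) for p in((168,280),(250,280),(209,238),(209,322))], ray(c,209,280,.02))
print('side key proj',proj(s,(A+B)/2))
print('knob',ray(c,428,249,.088))
k=ray(c,209,280,.02); print('dish in side',proj(s,k))
from scipy.spatial.transform import Rotation as R
o=sensors.get_obs(); print(R.from_rotvec(o['tool_rot']).as_matrix().round(3))
E
```

```text
box [0.53420046 0.1167716  0.039     ]
edge 0.10429555483119643 -80.86237976538341
edge 0.10388324845733421 -80.61130316442468
edge 0.10461967763129244 9.214580648735016
edge 0.10416471370198474 8.987578924258633
slot [0.53368268 0.11621141 0.039     ]
0.0830699026817575 -80.66656941012526
0.0835986724806864 -80.53620156425522
0.044318161775747364 8.583891282498215
handle [0.53154555 0.11618762 0.088     ] 0.0437229131104986 -144.53564087505646
-143.93594137228368
-145.1503356636759
-143.9468936007683
dish L,R,T,B [array([0.4841, 0.3682, 0.02  ]), array([0.4876, 0.2346, 0.02  ]), array([0.555 , 0.3055, 0.02  ]), array([0.4184, 0.2973, 0.02  ])] [0.48582157 0.30133583 0.02      ]
side key proj (np.float64(305.99549771227635), np.float64(217.43329607157256))
knob [ 0.53487033 -0.04038736  0.088     ]
dish in side (np.float64(233.26267020502937), np.float64(219.53759431828783))
[[ 0.956  0.294 -0.001]
 [ 0.294 -0.956  0.002]
 [-0.    -0.002 -1.   ]]
```

send_rows --pt "0 0 0 0.048 -0.03 0 0.06" --pt "0 0 0 0.048 -0.03 0 0.06" --pt "0 0 0 0.048 -0.03 0 0.06" --pt "0 0 0 0.048 -0.03 0 0.06" --pt "0 0 0 0.048 -0.03 0 0.06" --pt "0 0 0 0.048 -0.03 0 0.06" --pt "0 0 0 0.048 -0.03 0 0.06" --pt "0 0 0 0.048 -0.03 0 0.06" --squeeze 60

```text
time_s: 1.1
position: [0.4984, -0.2963, 0.1999]
tool_rot: [-3.106, -0.45, 0.009]
contact_force: [1.2, -0.3, 0.2]
finger_gap: 0.0601
```

send_rows --pt "0 0 0 0.0186 -0.0483 0 0.06" --pt "0 0 0 0.0186 -0.0483 0 0.06" --pt "0 0 0 0.0186 -0.0483 0 0.06" --pt "0 0 0 0.0186 -0.0483 0 0.06" --pt "0 0 0 0.0186 -0.0483 0 0.06" --pt "0 0 0 0.0186 -0.0483 0 0.06" --pt "0 0 0 0.0186 -0.0483 0 0.06" --pt "0 0 0 0.0186 -0.0483 0 0.06"

```text
time_s: 2.1
position: [0.5314, 0.1304, 0.1989]
tool_rot: [-3.105, -0.451, 0.011]
contact_force: [0.6, 0.8, -0.4]
finger_gap: 0.0601
```

send_rows --pt "0 0 -0.11 0 0 0 0.06" --pt "0 0 -0.11 0 0 0 0.06" --pt "0 0 -0.11 0 0 0 0.06" --pt "0 0 0 0 0 0 0.06" --pt "0 0 0 0 0 0.02 0.06" --pt "0 0 0 0 0 0.02 0.06" --pt "0 0 0 0 0 0 0.06" --pt "0 0 0 0 0 0 0.06"

```text
time_s: 3.1
position: [0.5292, 0.1369, 0.1571]
tool_rot: [-2.98, -0.969, 0.013]
contact_force: [-0.5, -0.3, 0.3]
finger_gap: 0.0599
```

```bash
cat > st.py <<'E'
from h import *
from scipy.spatial.transform import Rotation as R
o=sensors.get_obs(); M=R.from_rotvec(o['tool_rot']).as_matrix()
print(o['time_s'],o['position'].round(4),'theta',np.degrees(np.arctan2(M[1,0],M[0,0])).round(2),'zaxis',M[:,2].round(4),'j',o['joints'].round(2),o['contact_force'].round(1),o['finger_gap'])
def go(x,y):
    d=M.T@np.array([x-o['position'][0],y-o['position'][1],0]); print('tool shift',d.round(4))
E
python3 -c "
from st import *
go(.5315,.1162)"
```

```text
3.1 [0.5292 0.1369 0.1571] theta 36.04 zaxis [-0.0105  0.0047 -0.9999] j [-0.02  0.36 -0.42  1.88  0.17  0.95 -1.46] [-0.5 -0.3  0.3] 0.059869554754029344
tool shift [-0.0103  0.0181 -0.0001]
```

send_rows --pt "-0.01 0.006 0 -0.01 0.018 0 0.06" --pt "0 0 0 0 0 0.02 0.06" --pt "0 0 0 0 0 0.02 0.06" --pt "0 0 0 0 0 0 0.06" --pt "0 0 0 0 0 0 0.06" --pt "0 0 0 0 0 0 0.06" --pt "0 0 0 0 0 0 0.06" --pt "0 0 0 0 0 0 0.06"

```text
time_s: 4.1
position: [0.5366, 0.11, 0.1223]
tool_rot: [2.986, 0.96, 0.017]
contact_force: [0.3, 0.6, -0.2]
finger_gap: 0.06
```

```bash
python3 -c "
from st import *
go(.5315,.1162)
c=snap('side','side1.png'); t=snap('top','top1.png')
a=c['image'][130:280,220:370]; b=t['image'][180:330,240:390]
cv2.imwrite('pics/crop2.png',np.hstack([cv2.resize(x,(400,400),interpolation=cv2.INTER_CUBIC) for x in(a,b)]))"
```

```text
4.1 [0.5366 0.11   0.1223] theta 35.66 zaxis [ 0.0121 -0.0015 -0.9999] j [ 0.    0.39 -0.4   1.93  0.2   0.85 -1.45] [ 0.3  0.6 -0.2] 0.06000535171886329
tool shift [-0.0006 -0.008  -0.0001]
```

View pics/crop2.png

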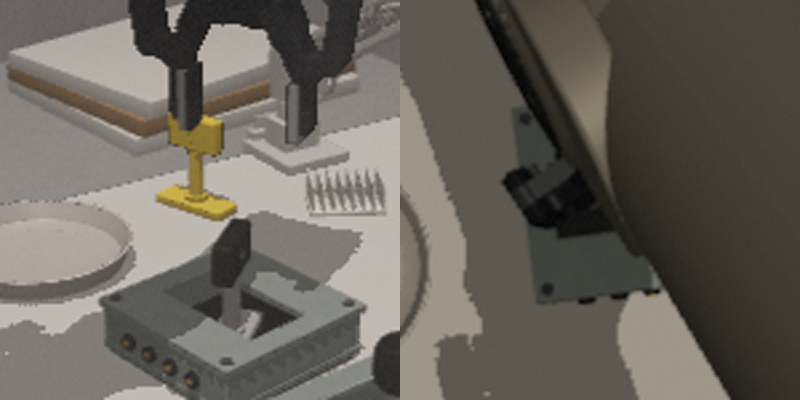

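The crop shows the open fingers above the handle, straddling it with the jaws set across the flat bar. They are about 8 mm off along the jaw axis.

send_rows --pt "0.005 -0.006 0 0 -0.006 0 0.05" --pt "0 0 0 0 0 0 0.05" --pt "0 0 0 0 0 0.016 0.05" --pt "0 0 0 0 0 0.016 0.05" --pt "0 0 0 0 0 0 0.05" --pt "0 0 0 0 0 0 0.05" --pt "0 0 0 0 0 0 0.05" --pt "0 0 0 0 0 0 0.05"

```text
time_s: 5.2
position: [0.5323, 0.1154, 0.0871]
tool_rot: [2.989, 0.962, 0.002]
contact_force: [-0.2, 0.2, 0.2]
finger_gap: 0.0503
```

```bash
python3 -c "
from st import *
go(.5315,.1162)"
```

```text
5.2 [0.5323 0.1154 0.0871] theta 35.69 zaxis [ 0.0019 -0.0011 -1.    ] j [-0.02  0.44 -0.39  1.95  0.23  0.79 -1.48] [-0.2  0.2  0.2] 0.05025714563428774
tool shift [-0.0002 -0.0012 -0.    ]
```

send_rows --pt "0 0 0 0 -0.001 0.014 0.05" --pt "0 0 0 0 0 0.014 0.05" --pt "0 0 0 0 0 0 0.05" --pt "0 0 0 0 0 0 0.05" --pt "0 0 0 0 0 0 0.03" --pt "0 0 0 0 0 0 0.0" --pt "0 0 0 0 0 0 0.0" --pt "0 0 0 0 0 0 0.0"

```text
time_s: 6.2
position: [0.5321, 0.1162, 0.0575]
tool_rot: [2.989, 0.962, 0.004]
contact_force: [0.4, 0.3, -1.2]
finger_gap: 0.0109
```

send_rows --pt "0 0 0 0 0 0 0.0" --pt "0 0 0 0 0 0 0.0" --pt "0 0 0 0 0 -0.004 0.0" --pt "0 0 0 0 0 0 0.0" --pt "0 0 0 0 0 0 0.0" --pt "0 0 0 0 0 0 0.0" --pt "0 0 0 0 0 0 0.0" --pt "0 0 0 0 0 0 0.0"

```text
time_s: 7.2
position: [0.5316, 0.116, 0.0614]
tool_rot: [2.989, 0.962, 0.002]
contact_force: [-0.5, 0.6, -2.2]
finger_gap: 0.0114
```

```bash
python3 -c "
from st import *
go(.5315,.1162)"
```

```text
7.2 [0.5316 0.116  0.0614] theta 35.68 zaxis [ 0.0019 -0.0012 -1.    ] j [-0.03  0.47 -0.37  1.97  0.25  0.74 -1.51] [-0.5  0.6 -2.2] 0.011393884896339933
tool shift [ 0.0001 -0.0002 -0.    ]
```

The key is gripped and carries its weight, raised 4 mm. Next I turn it.

send_rows --pt "0 0 -0.13 0 0 0 0.0" --pt "0 0 -0.13 0 0 0 0.0" --pt "0 0 -0.13 0 0 0 0.0" --pt "0 0 -0.13 0 0 0 0.0" --pt "0 0 -0.13 0 0 0 0.0" --pt "0 0 -0.13 0 0 0 0.0" --pt "0 0 0 0 0 0 0.0" --pt "0 0 0 0 0 0 0.0"

```text
time_s: 8.2
position: [0.5315, 0.1157, 0.0612]
tool_rot: [2.377, 2.051, 0.0]
contact_force: [-0.4, 0.6, -1.7]
finger_gap: 0.0109
```

```bash
python3 -c "
from st import *
go(.5335,.1165)"
```

```text
8.2 [0.5315 0.1157 0.0612] theta 81.58 zaxis [ 0.0017 -0.0015 -1.    ] j [ 0.12  0.51 -0.56  1.96  0.38  0.78 -0.82] [-0.4  0.6 -1.7] 0.010917447901044779
tool shift [0.0011 0.0018 0.    ]
```

send_rows --pt "0 0 -0.1 0 0 0 0.0" --pt "0 0 -0.1 0 0 0 0.0" --pt "0 0 -0.1 0 0 0 0.0" --pt "0 0 0 0 0 0 0.0" --pt "0 0 0 0.001 0.002 0 0.0" --pt "0 0 0 0 0 0 0.0" --pt "0 0 0 0 0 0 0.0" --pt "0 0 0 0 0 0 0.0"

```text
time_s: 9.2
position: [0.5336, 0.1173, 0.0614]
tool_rot: [2.049, 2.377, -0.001]
contact_force: [0.6, 0.7, -1.5]
finger_gap: 0.0117
```

```bash
python3 -c "
from st import *
go(.5335,.1165)
c=snap('side','side2.png')
cv2.imwrite('pics/crop3.png',cv2.resize(c['image'][190:290,250:370],(720,600),interpolation=cv2.INTER_CUBIC))"
```

```text
9.2 [0.5336 0.1173 0.0614] theta 98.47 zaxis [ 0.0022 -0.0025 -1.    ] j [ 0.16  0.53 -0.63  1.95  0.44  0.8  -0.57] [ 0.6  0.7 -1.5] 0.011678605569340555
tool shift [-0.0008 -0.0002  0.    ]
```

View pics/crop3.png

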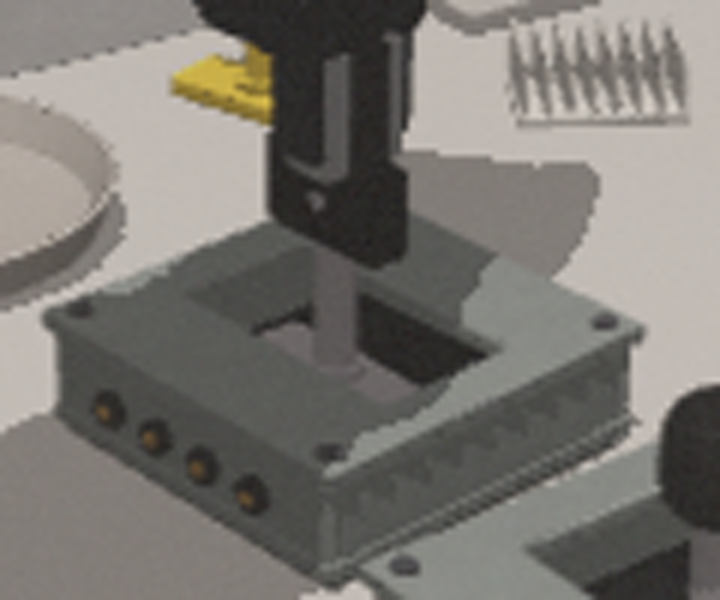

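The crop shows the foot (250–430, 330–400) parallel to the slot, with the stem upright. I'll lift straight up.

send_rows --pt "0 0 0 0 0 -0.006 0.0" --pt "0 0 0 0 0 -0.008 0.0" --pt "0 0 0 0 0 -0.008 0.0" --pt "0 0 0 0 0 -0.008 0.0" --pt "0 0 0 0 0 -0.01 0.0" --pt "0 0 0 0 0 -0.01 0.0" --pt "0 0 0 0 0 -0.01 0.0" --pt "0 0 0 0 0 0 0.0"

```text
time_s: 10.25
position: [0.534, 0.1176, 0.1268]
tool_rot: [2.049, 2.376, 0.002]
contact_force: [0.0, 0.6, -3.0]
finger_gap: 0.0113
```

```bash
python3 -c "
from st import *
go(.4865,.3014)"
```

```text
10.25 [0.534  0.1176 0.1268] theta 98.45 zaxis [ 0.0042 -0.0022 -1.    ] j [ 0.21  0.44 -0.68  1.91  0.35  0.91 -0.5 ] [ 0.   0.6 -3. ] 0.011263697811286513
tool shift [ 0.1888 -0.02   -0.0006]
```

send_rows --pt "0 0 0 0.02 -0.002 0 0.0" --pt "0 0 0 0.035 -0.004 0 0.0" --pt "0 0 0 0.04 -0.004 0 0.0" --pt "0 0 0 0.04 -0.004 0 0.0" --pt "0 0 0 0.03 -0.003 0 0.0" --pt "0 0 0 0.015 -0.002 0 0.0" --pt "0 0 0 0.004 0 0 0.0" --pt "0 0 0 0 0 0 0.0"

```text
time_s: 11.25
position: [0.4874, 0.2979, 0.1236]
tool_rot: [2.055, 2.37, -0.006]
contact_force: [0.7, -0.9, -1.4]
finger_gap: 0.0115
```

```bash
python3 -c "
from st import *
go(.4865,.3014)
c=snap('side','side3.png')
cv2.imwrite('pics/crop4.png',cv2.resize(c['image'][120:270,140:340],(800,600),interpolation=cv2.INTER_CUBIC))"
```

```text
11.25 [0.4874 0.2979 0.1236] theta 98.14 zaxis [ 0.0012 -0.0059 -1.    ] j [-0.12  0.49 -0.7   1.85  0.39  0.95 -0.86] [ 0.7 -0.9 -1.4] 0.011526213655313816
tool shift [ 0.0036 -0.0004 -0.    ]
```

View pics/crop4.png

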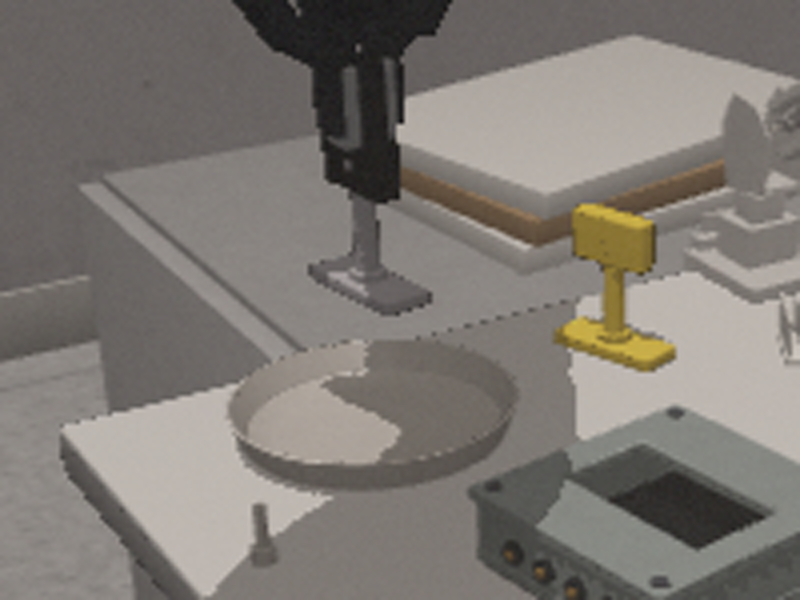

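The key hangs upright, with its foot at (370,285) above the dish.

send_rows --pt "0 0 0 0.003 0 0.008 0.0" --pt "0 0 0 0 0 0.012 0.0" --pt "0 0 0 0 0 0.014 0.0" --pt "0 0 0 0 0 0.014 0.0" --pt "0 0 0 0 0 0.01 0.0" --pt "0 0 0 0 0 0.005 0.0" --pt "0 0 0 0 0 0 0.0" --pt "0 0 0 0 0 0 0.0"

```text
time_s: 12.3
position: [0.488, 0.2968, 0.0549]
tool_rot: [2.06, 2.365, -0.01]
contact_force: [0.4, -0.3, -1.4]
finger_gap: 0.0113
```

```bash
python3 -c "
from st import *
go(.4865,.3014)"
```

```text
12.3 [0.488  0.2968 0.0549] theta 97.87 zaxis [-3.0e-04 -8.4e-03 -1.0e+00] j [-0.17  0.58 -0.65  1.89  0.47  0.83 -0.93] [ 0.4 -0.3 -1.4] 0.011264832247304797
tool shift [ 0.0047 -0.0008 -0.    ]
```

send_rows --pt "0 0.006 0 0.004 0 0 0.0" --pt "0 0 0 0 0 0.002 0.0" --pt "0 0 0 0 0 0.001 0.0" --pt "0 0 0 0 0 0.001 0.0" --pt "0 0 0 0 0 0.001 0.0" --pt "0 0 0 0 0 0 0.0" --pt "0 0 0 0 0 0 0.0" --pt "0 0 0 0 0 0 0.0"

```text
time_s: 13.3
position: [0.488, 0.3015, 0.0505]
tool_rot: [2.063, 2.368, -0.001]
contact_force: [0.3, 0.0, -1.9]
finger_gap: 0.0116
```

```bash
python3 -c "
from st import *
go(.4865,.3014)"
```

```text
13.3 [0.488  0.3015 0.0505] theta 97.87 zaxis [ 6.0e-04 -1.1e-03 -1.0e+00] j [-0.17  0.59 -0.65  1.89  0.48  0.82 -0.93] [ 0.3  0.  -1.9] 0.01155002988912054
tool shift [ 0.0001 -0.0015 -0.    ]
```

send_rows --pt "0 0 0 0 0 0.001 0.0" --pt "0 0 0 0 0 0 0.0" --pt "0 0 0 0 0 0.001 0.0" --pt "0 0 0 0 0 0 0.0" --pt "0 0 0 0 0 0 0.0" --pt "0 0 0 0 0 0 0.0" --pt "0 0 0 0 0 0 0.0" --pt "0 0 0 0 0 0 0.0"

```text
time_s: 14.3
position: [0.4891, 0.3017, 0.0503]
tool_rot: [2.062, 2.366, 0.001]
contact_force: [-0.9, -1.3, 1.6]
finger_gap: 0.0112
```

Contact: the force rose from −1.9 to +1.6 N. I'll release slowly, then go straight up.

send_rows --pt "0 0 0 0 0 0 0.015" --pt "0 0 0 0 0 0 0.018" --pt "0 0 0 0 0 0 0.022" --pt "0 0 0 0 0 0 0.03" --pt "0 0 0 0 0 0 0.04" --pt "0 0 0 0 0 0 0.05" --pt "0 0 0 0 0 0 0.05" --pt "0 0 0 0 0 0 0.05"

```text
time_s: 15.3
position: [0.4892, 0.3021, 0.0502]
tool_rot: [2.062, 2.366, 0.002]
contact_force: [0.5, 0.4, 0.5]
finger_gap: 0.0501
```

send_rows --pt "0 0 0 0 0 -0.01 0.05" --pt "0 0 0 0 0 -0.02 0.05" --pt "0 0 0 0 0 -0.03 0.05" --pt "0 0 0 0 0 -0.03 0.05" --pt "0 0 0 0 0 -0.03 0.05" --pt "0 0 0 0 0 -0.01 0.05" --pt "0 0 0 0 0 0 0.05" --pt "0 0 0 0 0 0 0.05"

```text
time_s: 16.3
position: [0.4886, 0.3029, 0.1902]
tool_rot: [2.06, 2.367, 0.008]
contact_force: [0.5, -0.8, -0.3]
finger_gap: 0.0503
```

```bash
python3 -c "
from st import *
c=snap('side','side4.png')
cv2.imwrite('pics/crop5.png',cv2.resize(c['image'][130:340,150:430],(800,600),interpolation=cv2.INTER_CUBIC))
print(proj(c,(.4865,.3014,.003)),proj(c,(.4865,.3014,.08)))"
```

```text
16.3 [0.4886 0.3029 0.1902] theta 97.92 zaxis [ 0.0062  0.0012 -1.    ] j [-0.09  0.42 -0.74  1.78  0.32  1.06 -0.81] [ 0.5 -0.8 -0.3] 0.050322890651392164
(np.float64(234.13120708970519), np.float64(227.31220048891964)) (np.float64(231.50895448585692), np.float64(190.59090950684254))
```

View pics/crop5.png

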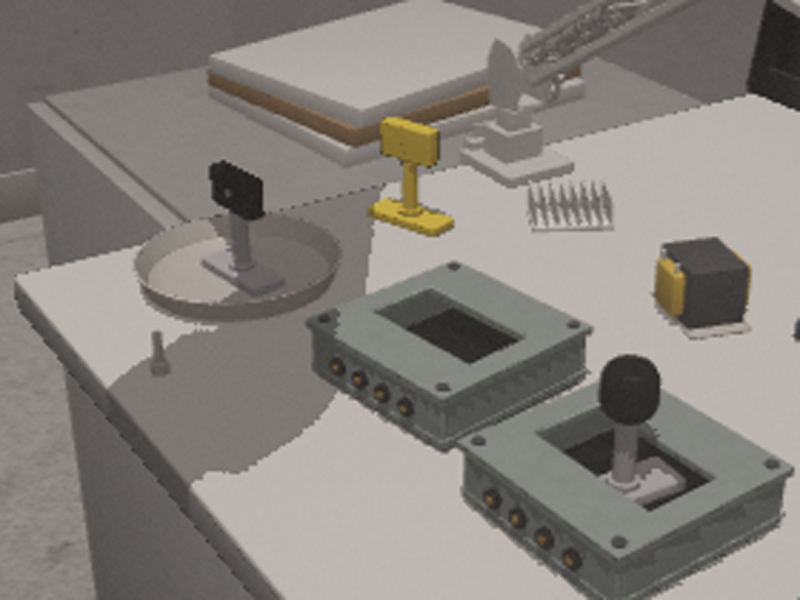

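The bar key stands upright in the middle of the dish, its foot at crop (243,270). The knob key is undisturbed and the gripper is clear, so I'm handing in.

```bash
python3 -c "
from h import *
print(job.sign_off())"
```

```text
the job is handed in; nothing more can be done
None
```

The bar key now stands upright in the parts dish, and I handed the job in at about 16 s of the 45 s limit. The hand-in reports no verdict, so success rests on my own checks.

**What I did:** I gripped the black bar handle across its flats, raised the key about 4 mm, and turned it about 63° until its foot lined up with the slot. I then lifted it straight out, carried it to the dish, lowered it until the force showed contact, and released it.

**Last checks:**
- **Alignment:** the tool angle was within about 1° of the measured slot direction before the lift, and the picture showed the foot parallel to the slot.
- **Placing:** the last side picture shows the key upright with its foot on the dish floor. At release the tool was about 3 mm from the dish centre I had measured; I did not measure the key's own position or tilt separately after release.
- **Other items:** the knob key looks undisturbed, and the gripper was clear, about 19 cm above the bench.

**What disagreed:** the fingers read about 11 mm on the 14 mm handle, but the grip held throughout. Some early moves overshot by up to about 8 mm, and I corrected that before grasping.

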